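# Gauge a pack of brass blanks under the ratchet and lock the reading

### The job

Take the steel setting block off the gauge's work slide and put it back in its wooden case, stack every brass blank lying on the bench squarely in the slide's nest, and push the slide fully home so that the gravity catch lifts over it and drops behind it. Then turn the brass ratchet cap clockwise until the spindle bears on the pack and the clutch slips by a good few clicks (half a radian or more), and last press the black lock knob down and turn it clockwise to its end so that it springs up again, locked. Leave the other tools where they lie and do not force the spindle.

Things in the scene. Friction and masses are not known exactly. Their poses are not given: they have to be found in the camera images.
- gauge: bench thickness gauge, a green cast frame bolted down. Origin: centre of its bed's underside. Bed 170 mm (x) by 345 mm (y), top 18 mm above the bench. A slideway runs along y between two rails (inner faces at x +-56.5 mm, 32.5 mm high above the bench) with lips that keep the slide down; work goes in towards +y, up to a fixed stop. Spindle axis at x 0, y +60 mm; column at y 125 to 167 mm
- frame_arm (a point): centre of the top of the gauge's arm, gauge axes: it reaches from the column over the slideway's inner end, 48 mm wide, gauge y 37 to 167 mm, 105 to 135 mm above the bench. A bush of 26 mm diameter hangs from it round the spindle, down to 72 mm. On it stand the thimble with its ratchet cap (gauge y +60 mm) and the black lock knob (y +145 mm)
- spindle: steel measuring spindle, 12 mm diameter, that comes down out of the arm but does not turn. Origin: centre of its flat lower face, which starts 51 to 53 mm above the bench, 23 to 25 mm above the nest's floor, and can come down to 31 mm above the bench
- thimble (a joint): turn of the grey thimble (32 mm diameter, on the arm, under the ratchet cap), rad, growing clockwise seen from above; the spindle comes down 2 mm per rad (12.6 mm a turn). The thimble stays at its height as it turns. Starts between 0 (spindle right up) and 1 rad; ends at 11
- ratchet (a joint): slip of the ratchet cap against the thimble, rad, 0 at the start, growing clockwise from above. Turned clockwise, the cap carries the thimble round and this stays put until the spindle presses with some 20 N; then the clutch (0.06 N m) slips, and this grows while the thimble stands still. When the cap is let go the spindle still presses with some 5 to 10 N
- cap_grip (a point): point on the axis of the brass ratchet cap, at a good height to take it, 192 mm above the bench: an upright knurled cylinder 25 mm in diameter and 33 mm high (from 171 to 204 mm above the bench) on top of the thimble, free all round and above. Gauge axes; it does not turn with the cap
- lock_grip (a point): middle of the bar grip of the spindle lock, a black knob on the column: a bar 36 mm long, 12 mm thick and 26 mm high on a round skirt of 38 mm diameter. This point lies on the axis, 7 mm below the bar's top, 175 mm above the bench with the knob up. The bar lies along this frame's x, to be pinched across its y; the frame turns with the knob
- lock_press (a joint): how far the lock knob is pressed down, m: 0 up (sprung), 0.006 fully down; 3 N start it moving and 6.6 N hold it fully down. It can turn only while pressed 4 mm or more, and springs back up when let go at either end of its turn
- lock_turn (a joint): turn of the lock knob, rad, clockwise from above: 0 unlocked (start), 1.22 locked (end of its travel)
- catch_lift (a joint): lift of the brass gravity catch, rad: 0 hanging (its rest), growing as its nose rises; about 0.11 while it rides on the slide
- catch: brass gravity catch; origin on its pivot, 34 mm above the bench, on the +x rail at gauge y +80 mm. Its nose hangs over the +x edge of the slideway at gauge y -27 to +17 mm, sloped on the outer side, so that a slide pushed in lifts it; it falls by its own weight behind the slide's wide part when the slide is within 3 mm of the stop
- slide: aluminium work slide, 320 g, loose on the slideway, 10 mm thick, underside 18 mm above the bench. Origin: under its nest's centre, axes as the gauge's. Wide part 110 mm (x) by 80 mm (y +-40 mm); behind it a tongue 44 mm wide to y -93 mm. Starts drawn out, origin at gauge y -72 to -54 mm; fully home against the stop it is at gauge y +60 mm, under the spindle
- nest (a point): centre of the nest's floor on top of the slide, 28 mm above the bench, slide axes. Eight pins, 6 mm diameter, stand 21.5 mm above it: four at x +-26, y +-21 mm, four at x +-13, y +-36 mm; a 40 x 60 mm blank lies between them with 3 mm to spare on each side, its 60 mm along y; fingers fit between the pins at the middles of its long sides
- slide_handle (a point): point on the black upright handle at the outer end of the slide's tongue: a block 30 mm along x, 12 mm along y, standing from 28 to 70 mm above the bench. This point is in its middle, 58 mm above the bench
- blank1: plain brass template blank, 40 mm along its x, 60 mm along its y, 5 mm thick, 100 g; starts flat on the bench. Origin: centre of its underside. May be absent
- blank2: plain brass template blank, 40 mm along its x, 60 mm along its y, 5 mm thick, 100 g; starts flat on the bench. Origin: centre of its underside. May be absent
- blank3: plain brass template blank, 40 mm along its x, 60 mm along its y, 5 mm thick, 100 g; starts flat on the bench. Origin: centre of its underside. May be absent
- blank4: plain brass template blank, 40 mm along its x, 60 mm along its y, 5 mm thick, 100 g; starts flat on the bench. Origin: centre of its underside. May be absent
- setting_block: steel setting block, 30 mm along x, 46 mm along y, 30 mm high, 320 g; starts standing in the slide's nest. Origin: centre of its underside
- case_in (a point): centre of the inner floor, 7 mm above the bench, of the low open wooden case for the setting block, fixed on the bench: 130 mm along x, 110 mm along y outside, walls 7 mm thick, 16 mm high
- hammer: copper-faced hammer, 290 mm long, lying on the bench; not needed. Origin: under the middle of its head
- file_card: wooden file card with a steel-wire face, 225 mm long; not needed. Origin: underside, middle of the wire face
- try_square: blue steel try square, stock 100 mm, blade 150 mm; not needed. Origin: underside of the stock's middle
- dial_gauge: tin dial gauge on a round stand, 115 mm high; not needed. Origin: centre of the stand's underside
There are look-alikes about, which are no part of the job. Of the things that look like the setting_block, the largest one is meant.

How it is judged:
By the outcome, as a careful person would: the job done as asked, in the order asked, and still so for the second after the job is handed in, with the robot touching nothing.
Of blank1, blank2, blank3, blank4 only 2 to 4 are there at a start; the rules pass over those that are not, and their reading is None.
At some moment in a run one of blank1, blank2, blank3, blank4 may be knocked a few centimetres aside while the robot is not near it.
Once in a run the grip may slacken for a moment while it holds something.
It also fails if it takes over 210 s, if anything falls off the work surface, if the arm or the gripper's body presses on something with over 40 N, if the wrist force passes 120 N, or if a joint passes its speed limit or range.

### The arm

A 7-joint arm with a two-finger parallel gripper is mounted at the origin on the work surface. World frame = base frame: x ahead of the robot, y to its left, z up, the work surface at z = 0. Lengths are in m, angles in rad, forces in N, time in s.
With the tool pointing down it reaches from about 0.4 to 0.85 m from the base axis. Payload 10.4 kg.
Tool frame: the origin (TCP) lies at the very end of the fingers, on their centre line; the grasp point (between the pads) lies 19 mm behind it; z points along the fingers, y is the line along which they close (so a half turn about z gives the same grasp; the last joint's range is limited). The gripper opens to 85 mm and grips with 20 to 120 N. Pads are 22 mm wide; open, the fingers measure 114 mm over their backs; the gripper's body (76 mm by 85 mm) begins 54 mm behind the grasp point. The pads swing forward as they close: fully open they stand 13 mm farther back than shut.
Start: joints at [1.288, 0.332, -0.065, 1.46, 0.022, 1.35, -0.088], TCP at [0.161, -0.604, 0.231] pointing down, gripper open.
Joint ranges: [-2.6, 2.6], [-0.5, 2.12], [-1.47, 1.34], [0.16, 2.42], [-1.27, 4.41], [0.06, 2.06], [-2.6, 2.6]. Speed limits (rad/s): [2.22, 2.22, 2.79, 2.79, 3.14, 3.14, 3.14].

### API

Orientations are given as a unit quaternion [x, y, z, w].
In Python, from workcell import * gives the robot as it stands.
- The arm moves only by the tool step_arm, never from a script. Its argument "commands" is one flat list of numbers, 7 for each row, row after row: the finger opening in mm, from 0 to 85.4, then the shift along the world's x, y, z as a fraction of full scale, then the turn, a rotation vector about the world's x, y, z as a fraction of full scale. A call has exactly 10 rows; each row is the pose to reach, as a shift and turn from the pose commanded when the call began, turning the shorter way round; what a row does not reach only later rows make up. Full scale, the value 1, is 0.6 m for a shift and pi rad for a turn. A row lasts 1/8 s, in which the tool goes at most 62.5 mm and 10.7 degrees, less where a joint would pass 70% of its speed; a pose out of reach is approached as far as the arm can. A call with a number of a shift or a turn outside -1 to 1 is refused whole. A call with a gripper value outside its range is refused whole. The fingers move at their own pace and stop on an object; "squeeze" is the grip in N (left out, the last holds). Time passes only in rows, so rows that repeat a pose let the fingers close, or fill a call up. It gives the time, the measured TCP pose, the force, the opening and the grip force at its end, in the units of the state.
- get_obs(): the state, without advancing time (a new reading comes with each control period).
- camera(name): name is "scene" or "top" or "wrist"; returns the picture (400x640x3 uint8, red, green, blue); there is no depth.
- camera_params(name): a dict with "mtx" (3x3 intrinsics, pixels), "dist" ([k1, k2, p1, p2, k3] as OpenCV has them; the pictures are not rectified), "extrinsics" (4x4, takes a point from world to camera coordinates); the wrist camera has in their place "tool_from_camera" (4x4, takes a point from camera to tool coordinates, whose origin is the TCP and whose axes are the flange's). Camera axes: x right, y down, z forward; pixel columns grow to the right and rows downward; lengths in m; the calibration is good to about 2 mm. A picture is of the moment at which its call begins: read the wrist's pose just before it. camera_params takes no time and is no camera call.
- hand_in(): hands the job in; it is judged then, once.
The state is a dict: "clock": time; "joint_pos": joint angles; "joint_velocities": joint speeds; "tau": joint torques, N m; "position": TCP position; "ee_rot": TCP orientation; "ft_force": force on the tool from outside, world axes, zero at the start; "torque": the same for the moment, N m; "grip_width": opening from 0.0 (shut) to 1.0 (fully open); "grasp_force": force on a finger pad.
Only numpy, scipy, OpenCV 4.12 (cv2) and the standard library are available. Lean on these libraries where they do the work, as an engineer would, in place of code of your own. Each camera call takes 0.05 s, during which the arm holds its last target. There are 200 camera calls.

## Working session

There is one attempt and no reset: what is moved stays moved. The work goes in short steps, Python scripts to look and compute and a tool call to move; the robot and the scene stay as the last step left them, time stands still between calls to the robot, and variables do not carry over. Pictures are saved under pics/ and viewed, at most 14 in all, crops included, and the job is handed in when it is done.

Besides the shell and the picture viewer there is one more tool, called after ">>>" as name(argument=value, ...) on one line, values as JSON. step_arm: Moves the arm, as the interface text tells. Its arguments: {"type":"object","properties":{"commands":{"type":"array","items":{"type":"number"}},"squeeze":{"type":"number"}},"required":["commands"]}

```bash
mkdir -p pics; ls; cat > h.py <<'E'
from workcell import *
import numpy as np, cv2
from scipy.spatial.transform import Rotation as R
def save(name,fn,crop=None,scale=1):
    im=camera(name)
    cv2.imwrite('pics/raw_'+fn,im[:,:,::-1])
    o=im
    if crop: x0,y0,x1,y1=crop; o=im[y0:y1,x0:x1]
    if scale!=1:o=cv2.resize(o,None,fx=scale,fy=scale,interpolation=cv2.INTER_CUBIC)
    cv2.imwrite('pics/'+fn,o[:,:,::-1]); return im
def cam(name,obs=None):
    p=camera_params(name); K=np.array(p['mtx']);d=np.array(p['dist'],float)
    if name=='wrist':
        o=obs or get_obs(); T=np.eye(4);T[:3,:3]=R.from_quat(o['ee_rot']).as_matrix();T[:3,3]=o['position']
        E=np.linalg.inv(T@np.array(p['tool_from_camera']))
    else: E=np.array(p['extrinsics'])
    return K,d,E
def ray(c,uv):
    K,d,E=c
    n=cv2.undistortPoints(np.array(uv,float).reshape(-1,1,2),K,d).reshape(-1,2)
    D=np.c_[n,np.ones(len(n))]@E[:3,:3]
    return -E[:3,:3].T@E[:3,3],D
def onz(c,uv,z):
    o,D=ray(c,uv); return o+D*((z-o[2])/D[:,2])[:,None]
def proj(c,P):
    K,d,E=c
    return cv2.projectPoints(np.array(P,float).reshape(-1,1,3),cv2.Rodrigues(E[:3,:3])[0],E[:3,3],K,d)[0].reshape(-1,2)
E
python3 - <<'E'
from h import *
print(get_obs())
save('top','t1.png',scale=1.25);save('scene','s1.png',scale=1.25)
for n in('top','scene','wrist'):print(camera_params(n))
E
```

```text
pics
{'clock': 0.0, 'joint_pos': array([ 1.28839845,  0.33288832, -0.06471051,  1.46093115,  0.02162082,
        1.34987885, -0.08850808]), 'joint_velocities': array([-0.00246429, -0.00131037,  0.00167119,  0.00282967, -0.00150573,
        0.0007435 ,  0.00035893]), 'tau': array([ 1.22222664e-03, -6.25447655e+01,  5.00752463e-02, -3.91617537e+01,
        1.61513232e-02,  9.87193751e-03,  2.42952956e-05]), 'position': array([ 0.16045464, -0.60367553,  0.23051054]), 'ee_rot': array([ 9.91572982e-01,  1.29547386e-01, -1.31164365e-04, -6.92347767e-04]), 'ft_force': array([ 0.12115225,  0.142791  , -0.22923683]), 'torque': array([-0.03910167,  0.04836604,  0.03739989]), 'grasp_force': 0.0, 'grip_width': 1.0003484230754167}
{'mtx': array([[514.79922792,   0.        , 318.26012181],
       [  0.        , 514.79922792, 201.69839736],
       [  0.        ,   0.        ,   1.        ]]), 'dist': array([-0.05670109,  0.        ,  0.        ,  0.        ,  0.        ]), 'extrinsics': array([[-0.01919988, -0.99974324,  0.01203392, -0.02389932],
       [-0.99453318,  0.01786143, -0.10288213,  0.56
[... 544 characters left out ...]
72, -0.67704048,  1.62692779],
       [ 0.        ,  0.        ,  0.        ,  1.        ]])}
{'mtx': array([[323.58084384,   0.        , 318.8898101 ],
       [  0.        , 323.58084384, 202.40266973],
       [  0.        ,   0.        ,   1.        ]]), 'dist': array([-0.03418088,  0.        ,  0.        ,  0.        ,  0.        ]), 'tool_from_camera': array([[ 3.12006467e-04, -9.57658133e-01, -2.87907631e-01,
         7.32001563e-02],
       [ 9.99999918e-01,  3.73475728e-04, -1.58577340e-04,
        -1.35366084e-04],
       [ 2.59389392e-04, -2.87907558e-01,  9.57658170e-01,
        -1.42744740e-01],
       [ 0.00000000e+00,  0.00000000e+00,  0.00000000e+00,
         1.00000000e+00]])}
```

View pics/t1.png

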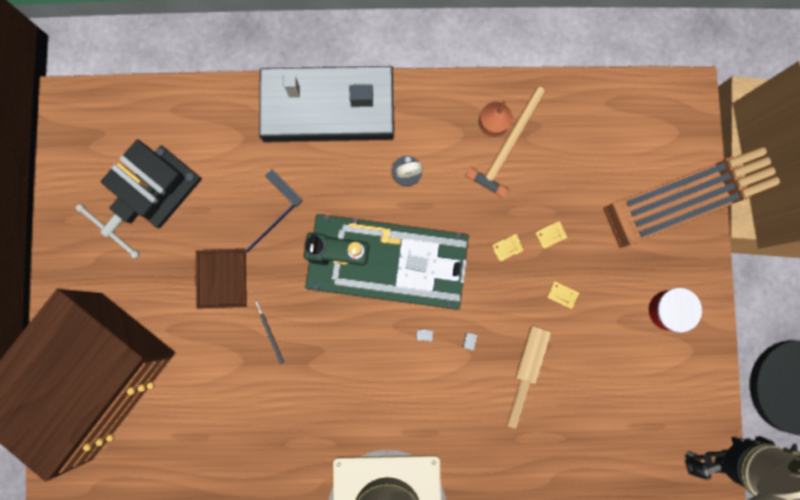

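View pics/s1.png

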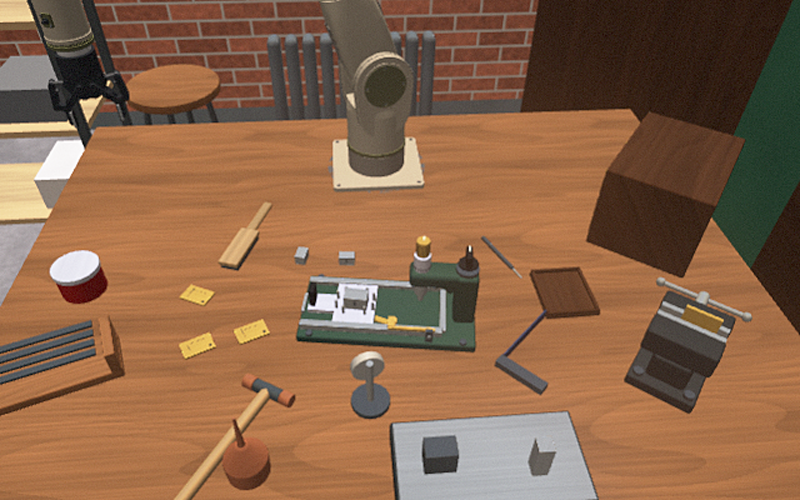

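The top view (800 px wide) shows the gauge at (390,260), column to the left and handle at (457,268). Three yellow plates lie at (508,247), (551,235) and (563,295), the case at (220,278), and small look-alike blocks at (425,335) and (470,341).

```bash
python3 - <<'E'
from h import *
c=cam('top'); im=cv2.imread('pics/raw_t1.png'); hsv=cv2.cvtColor(im,cv2.COLOR_BGR2HSV)
print('yel hsv',hsv[int(247/1.25),int(508/1.25)],'green',hsv[int(240/1.25),int(390/1.25)],'case',hsv[222,176],'wood',hsv[300,300])
def blobs(m,z,lo,tag):
    m=cv2.morphologyEx(m,cv2.MORPH_OPEN,np.ones((2,2)))
    for k in cv2.findContours(m,cv2.RETR_EXTERNAL,cv2.CHAIN_APPROX_NONE)[0]:
        if cv2.contourArea(k)<lo: continue
        P=onz(c,k.reshape(-1,2),z)[:,:2]
        r=cv2.minAreaRect((P*1000).astype(np.float32)); b=cv2.boxPoints(r)
        print(tag,k.reshape(-1,2).mean(0).round(),np.round(r[0],1),np.round(r[1],1),round(r[2],1))
blobs(cv2.inRange(hsv,(20,90,120),(32,255,255)),.005,60,'yel')
blobs(cv2.inRange(hsv,(50,60,20),(95,255,120)),.018,1000,'green')
blobs(cv2.inRange(hsv,(0,40,20),(20,255,85)),.016,400,'dark')
E
```

```text
yel hsv [ 23 126 239] green [ 23 131 237] case [ 10 141  92] wood [ 12 135 189]
yel [451. 237.] [ 457.2 -404.4] [59.4 39.2] 63.4
yel [407. 199.] [ 566.3 -282.8] [39.5 59.9] 23.2
yel [442. 189.] [ 593.4 -383.2] [39.  58.4] 25.2
yel [302. 186.] [602.3  13.7] [117.8  34.4] 79.4
green [290. 217.] [541.9   8.2] [321.8 162.7] 81.2
dark [621. 378.] [  53.8 -861.2] [104.7 103.1] 10.8
dark [ 60. 309.] [286.1 695. ] [294.2 391.7] 51.4
dark [ 11. 145.] [757.9 829.6] [850.9  92.9] 3.1
```

>>> step_arm(commands=[85,0.633,0.957,0.117,0,0,0.368,85,0.633,0.957,0.117,0,0,0.368,85,0.633,0.957,0.117,0,0,0.368,85,0.633,0.957,0.117,0,0,0.368,85,0.633,0.957,0.117,0,0,0.368,85,0.633,0.957,0.117,0,0,0.368,85,0.633,0.957,0.117,0,0,0.368,85,0.633,0.957,0.117,0,0,0.368,85,0.633,0.957,0.117,0,0,0.368,85,0.633,0.957,0.117,0,0,0.368])

```text
clock: 1.35
position: [0.5042, -0.0838, 0.2949]
ee_rot: [0.76, 0.65, -0.0, 0.0]
ft_force: [1.3, -0.5, -0.6]
grip_width: 0.994
grasp_force: 0.0
```

```bash
python3 - <<'E'
from h import *
o=get_obs();print(o['clock'],o['position'],o['ee_rot'],o['joint_pos'])
save('wrist','w1.png',scale=1.25)
E
```

```text
1.35 [ 0.50419737 -0.08380822  0.29491543] [ 7.59878141e-01  6.50065513e-01 -7.03953955e-05  1.85359481e-04] [ 0.71932792  0.10063188 -0.68486633  1.62606826  0.06453248  1.43760584
 -0.12708177]
```

View pics/w1.png

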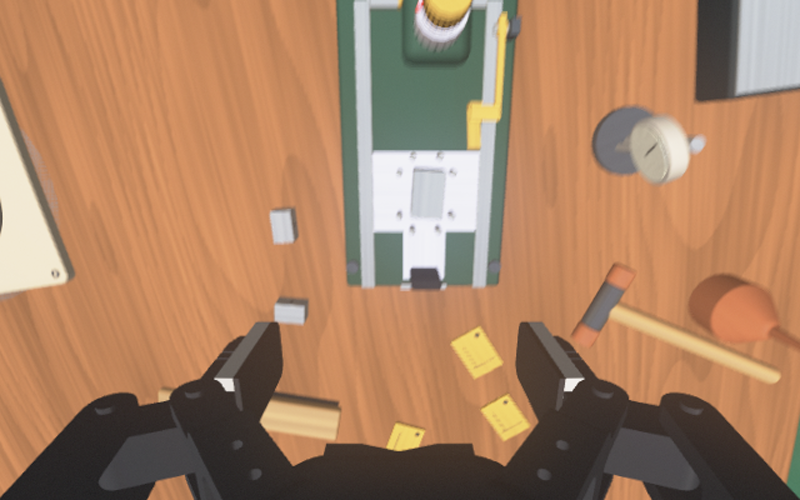

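The wrist view shows the slide plate at (373–479, 151–233) with the block in its nest at (428,193). The catch nose is at (483,125), the handle at (425,278), and the blanks at (476,352), (504,417) and (406,437).

```bash
python3 - <<'E'
from h import *
im=cv2.imread('pics/raw_w1.png'); c=cam('wrist')  # arm static
hsv=cv2.cvtColor(im,cv2.COLOR_BGR2HSV)
# bright slide plate
m=cv2.inRange(hsv,(0,0,215),(180,30,255)); m[:110]=0;m[240:]=0;m[:,:280]=0;m[:,400:]=0
k=max(cv2.findContours(m,0,1)[0],key=cv2.contourArea).reshape(-1,2)
print('slide px',k.min(0),k.max(0))
P=onz(c,k,.028)[:,:2]*1000
a0=np.deg2rad(-8.8)
for a in [a0]:
  g=np.array([[np.cos(a),-np.sin(a)],[np.sin(a),np.cos(a)]]); Q=P@g; print('in gauge-rotated axes',Q.min(0),Q.max(0))
# rails by lines: right/left outer edges of green bed (z .018)
gm=cv2.inRange(hsv,(60,60,20),(95,255,110))
L=[];Rr=[]
for y in range(60,225,5):
    xs=np.where(gm[y,260:420])[0]+260
    if len(xs): L.append((xs.min(),y));Rr.append((xs.max()+1,y))
for n,s in(('L',L),('R',Rr)):
    p=onz(c,s,.018)[:,:2]*1000; f=np.polyfit(p[:,1],p[:,0],1); r=p[:,0]-np.polyval(f,p[:,1]); q=p[abs(r)<3]; f=np.polyfit(q[:,1],q[:,0],1)
    print(n,len(q),'yaw',-np.degrees(np.arctan(f[0])),'x at y=-80',np.polyval(f,-80))
print('end corners bed z18',onz(c,[(347/1.25,286/1.25),(498/1.25,286/1.25)],.018)*1000)
print('pins',onz(c,np.array([(412,156),(440,156),(400,172),(453,173),(399,215),(452,215),(411,229),(438,230)])/1.25,.0495)*1000)
print('block top',onz(c,np.array([(413,168),(444,169),(412,218),(443,219)])/1.25,.058)*1000)
print('handle top',onz(c,np.array([(425,273)])/1.25,.07)*1000)
m=cv2.inRange(hsv,(20,90,120),(32,255,255))
for k in cv2.findContours(m,0,1)[0]:
    if cv2.contourArea(k)>300:
        q=onz(c,k.reshape(-1,2),.005)[:,:2]*1000;r=cv2.minAreaRect(q.astype(np.float32));print(np.round(r[0],1),np.round(r[1],1),round(r[2],1))
E
```

```text
slide px [291 121] [393 222]
in gauge-rotated axes [477.71309755 -73.071778  ] [605.43557427  59.95785928]Traceback (most recent call last):
  File "<stdin>", line 19, in <module>
  File "h.py", line 24, in onz
    o,D=ray(c,uv); return o+D*((z-o[2])/D[:,2])[:,None]
        ~~~^^^^^^
  File "h.py", line 20, in ray
    n=cv2.undistortPoints(np.array(uv,float).reshape(-1,1,2),K,d).reshape(-1,2)
      ~~~~~~~~~~~~~~~~~~~^^^^^^^^^^^^^^^^^^^^^^^^^^^^^^^^^^^^^^^^
cv2.error: OpenCV(4.12.0) /io/opencv/modules/calib3d/src/undistort.dispatch.cpp:347: error: (-215:Assertion failed) CV_IS_MAT(_src) && CV_IS_MAT(_dst) && (_src->rows == 1 || _src->cols == 1) && (_dst->rows == 1 || _dst->cols == 1) && _src->cols + _src->rows - 1 == _dst->rows + _dst->cols - 1 && (CV_MAT_TYPE(_src->type) == CV_32FC2 || CV_MAT_TYPE(_src->type) == CV_64FC2) && (CV_MAT_TYPE(_dst->type) == CV_32FC2 || CV_MAT_TYPE(_dst->type) == CV_64FC2) in function 'cvUndistortPointsInternal'
```

```bash
python3 - <<'E'
from h import *
im=cv2.imread('pics/raw_w1.png'); c=cam('wrist')
hsv=cv2.cvtColor(im,cv2.COLOR_BGR2HSV)
print(hsv[105,330],hsv[200,310],hsv[60,330])
gm=cv2.inRange(hsv,(45,40,10),(100,255,140))
L=[];Rr=[]
for y in range(60,225,5):
    xs=np.where(gm[y,260:430])[0]+260
    if len(xs): L.append((xs.min(),y));Rr.append((xs.max()+1,y))
for n,s in(('L',L),('R',Rr)):
    if len(s)<4: print(n,len(s));continue
    p=onz(c,s,.018)[:,:2]*1000
    for i in range(3):
        f=np.polyfit(p[:,1],p[:,0],1); r=p[:,0]-np.polyval(f,p[:,1]); p=p[abs(r)<max(2,r.std()*1.5)]
    print(n,len(p),'yaw',-np.degrees(np.arctan(f[0])),'x at y=-80',np.polyval(f,-80))
print('end corners bed z18',onz(c,[(347/1.25,286/1.25),(498/1.25,286/1.25)],.018)*1000)
print('pins',onz(c,np.array([(412,156),(440,156),(400,172),(453,173),(399,215),(452,215),(411,229),(438,230)])/1.25,.0495)*1000)
print('slide',onz(c,np.array([(373,151),(479,152),(374,232),(477,234)])/1.25,.028)*1000)
print('block top',onz(c,np.array([(413,168),(444,169),(412,218),(443,219)])/1.25,.058)*1000)
print('handle top',onz(c,np.array([(425,273)])/1.25,.07)*1000)
m=cv2.inRange(hsv,(20,90,120),(32,255,255))
for k in cv2.findContours(m,0,1)[0]:
    if cv2.contourArea(k)>300:
        q=onz(c,k.reshape(-1,2),.005)[:,:2]*1000;r=cv2.minAreaRect(q.astype(np.float32));print(np.round(r[0],1),np.round(r[1],1),round(r[2],1))
ct=cam('top'); print('case',onz(ct,np.array([(197,250),(245,250),(246,306),(197,307)])/1.25,.016)*1000)
E
```

```text
[ 74  48 122] [ 76  39 123] [ 72  57 117]
L 19 yaw 6.082679038609386 x at y=-80 476.45048285592526
R 16 yaw -21.840126551163575 x at y=-80 594.5465406269045
end corners bed z18 [[ 437.82763623 -156.00482763   18.        ]
 [ 604.21357517 -180.67646864   18.        ]]
pins [[527.78519077 -25.16718362  49.5       ]
 [553.81416187 -28.97428335  49.5       ]
 [514.48987924 -38.20420163  49.5       ]
 [564.17814564 -46.43062149  49.5       ]
 [507.52454482 -79.05637392  49.5       ]
 [558.78221324 -86.59985165  49.5       ]
 [517.19650325 -94.65499397  49.5       ]
 [543.44233474 -99.54688662  49.5       ]]
slide [[ 490.90175048  -15.97112718   28.        ]
 [ 594.5128888   -32.09248718   28.        ]
 [ 478.54590678  -97.24068852   28.        ]
 [ 584.77037797 -115.07453724   28.        ]]
block top [[526.99428638 -35.5761858   58.        ]
 [555.30124574 -40.64120472  58.        ]
 [519.63691799 -82.10264232  58.        ]
 [548.91161358 -87.39720082  58.        ]]
handle top [[ 524.6239773  -134.92978224   70.        ]]
[ 470.8 -381.9] [43.  39.6] 64.4
[ 603.1 -368.1] [40.2 60. ] 26.7
[ 574.6 -268.7] [39.5 60.1] 24.1
[611.6  33.1] [129.8  36. ] 80.9
[582.6 103.4] [17.4 40.7] 81.9
case [[573.79232084 412.27060425  16.        ]
 [571.85828134 304.96966649  16.        ]
 [447.72303599 302.24428554  16.        ]
 [447.29541506 410.81831184  16.        ]]
```

```bash
python3 - <<'E'
from h import *
o=get_obs();print(o['clock'],o['position'],o['ee_rot'])
o2=dict(o);o2['position']=np.array([ 0.50419737,-0.08380822,0.29491543]);o2['ee_rot']=np.array([7.59878141e-01,6.50065513e-01,-7.03953955e-05,1.85359481e-04])
c=cam('wrist',o2)
print('pins',onz(c,np.array([(412,156),(440,156),(400,172),(453,173),(399,215),(452,215),(411,229),(438,230)])/1.25,.0495).mean(0)*1000)
print('handle top',onz(c,np.array([(425,273)])/1.25,.07)*1000)
print('blank',onz(c,np.array([(476,352)])/1.25,.005)*1000)
E
```

```text
1.4 [ 0.50737203 -0.07526581  0.29575148] [ 7.56975716e-01  6.53439422e-01  2.15263082e-03 -2.29617731e-04]
pins [532.09373375 -71.84857671  49.5       ]
handle top [[ 520.2651137  -144.17237547   70.        ]]
blank [[ 568.3542459  -277.60089207    5.        ]]
```

>>> step_arm(commands=[85,0.05,0.05,-0.08,0,0,0,85,0.05,0.05,-0.08,0,0,0,85,0.05,0.05,-0.08,0,0,0,85,0.05,0.05,-0.08,0,0,0,85,0.05,0.05,-0.08,0,0,0,85,0.05,0.05,-0.08,0,0,0,85,0.05,0.05,-0.08,0,0,0,85,0.05,0.05,-0.08,0,0,0,85,0.05,0.05,-0.08,0,0,0,85,0.05,0.05,-0.08,0,0,0])

```text
clock: 2.65
position: [0.5336, -0.0554, 0.2467]
ee_rot: [0.76, 0.65, 0.0, 0.0]
ft_force: [0.2, -0.2, 0.7]
grip_width: 0.992
grasp_force: 0.0
```

```bash
python3 - <<'E'
from h import *
o=get_obs();print(o['clock'],o['position'],o['ee_rot'],abs(o['joint_velocities']).max())
save('wrist','w2.png',scale=1.25)
o=get_obs();print(o['clock'],o['position'],o['ee_rot'])
E
```

```text
2.65 [ 0.53358265 -0.05542051  0.24671808] [7.59676365e-01 6.50301330e-01 1.51807065e-05 1.78450959e-06] 0.0018895905063194655
2.7 [ 0.53360015 -0.05542946  0.24671624] [7.59683695e-01 6.50292767e-01 2.72978200e-05 1.30247020e-05]
```

View pics/w2.png

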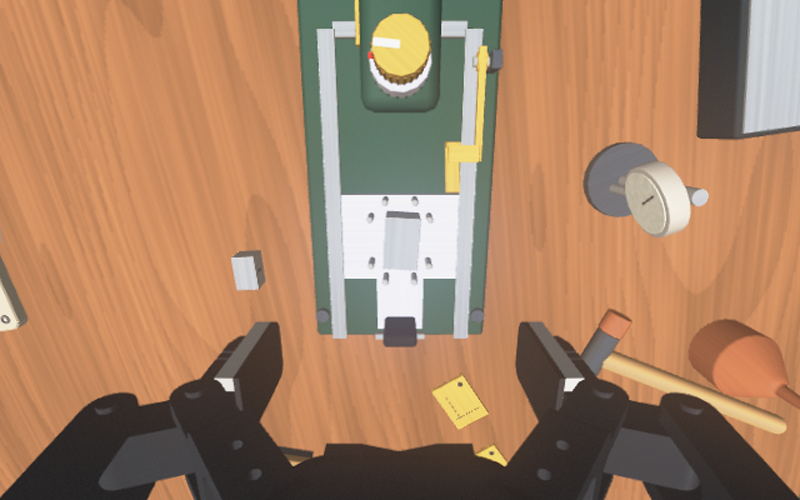

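The same view, settled: the pins ring the block at (402,240), the handle top is at (400,325), the cap at (400,40), and a blank at (460,402). I'll crop closer.

```bash
python3 - <<'E'
import cv2
im=cv2.imread('pics/raw_w2.png')[150:280,262:382]
cv2.imwrite('pics/w2c.png',cv2.resize(im,None,fx=4.5,fy=4.5,interpolation=cv2.INTER_CUBIC))
E
```

```text
(no output)
```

View pics/w2c.png

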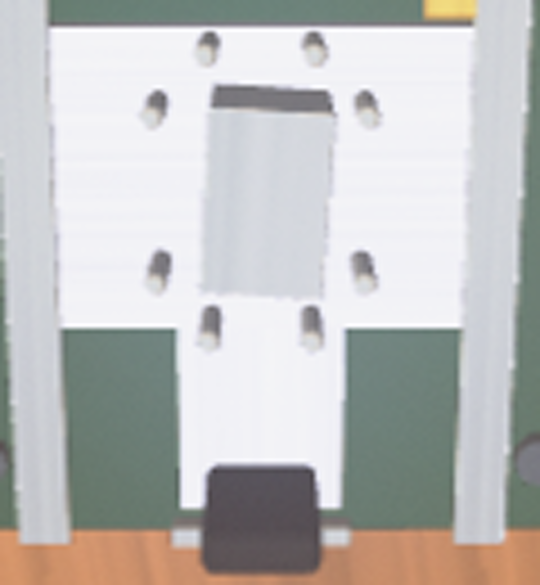

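```bash
cat >> h.py <<'E'
def fit(L,W):
    """2D rigid fit: world = R(yaw) L + t"""
    L=np.array(L,float);W=np.array(W,float)[:,:2];l=L-L.mean(0);w=W-W.mean(0)
    a=np.arctan2((l[:,0]*w[:,1]-l[:,1]*w[:,0]).sum(),(l*w).sum())
    r=np.array([[np.cos(a),-np.sin(a)],[np.sin(a),np.cos(a)]]);t=W.mean(0)-r@L.mean(0)
    return np.degrees(a),t,np.abs(W-(L@r.T+t)).max()
E
python3 - <<'E'
from h import *
c=cam('wrist')
f=lambda p:np.array(p)/4.5+[262,150]-0.39
pins=f([(207,57),(314,57),(151,117),(371,119),(156,283),(366,284),(208,341),(314,342)])
L=[(-13,36),(13,36),(-26,21),(26,21),(-26,-21),(26,-21),(-13,-36),(13,-36)]
print('nest',fit(L,onz(c,pins,.0495)*1000))
print('block',fit([(-15,23),(15,23),(15,-23),(-15,-23)],onz(c,f([(210,108),(335,114),(324,298),(202,291)]),.058)*1000))
r=onz(c,f([(50,20),(70,540),(475,20),(455,540)]),.0325)*1000;print('rails',r, [np.degrees(np.arctan2(-(r[i]-r[i+1])[0],(r[i]-r[i+1])[1])) for i in(0,2)])
print('handle',onz(c,f([(205,468),(317,468),(322,572),(202,572)]),.07).round(4)*1000)
print('cap top',onz(c,[(400/1.25,43/1.25)],.204)*1000)
im=cv2.imread('pics/raw_w2.png');hsv=cv2.cvtColor(im,cv2.COLOR_BGR2HSV)
m=cv2.inRange(hsv,(20,90,120),(32,255,255))
for k in cv2.findContours(m,0,1)[0]:
    if cv2.contourArea(k)>300:
        q=onz(c,k.reshape(-1,2),.005)[:,:2]*1000;r=cv2.minAreaRect(q.astype(np.float32));print(np.round(r[0],1),np.round(r[1],1),round(r[2],1))
o=get_obs();print(R.from_quat(o['ee_rot']).as_matrix().round(4))
E
```

```text
nest (np.float64(-8.906051346641734), array([531.06482999, -75.13277807]), np.float64(0.6295757183122532))
block (np.float64(-11.711151668317108), array([532.93719563, -73.49330422]), np.float64(0.6353391883480981))
rails [[ 486.377801    -25.85341683   32.5       ]
 [ 464.11769143 -166.19049911   32.5       ]
 [ 589.39227976  -41.88535946   32.5       ]
 [ 568.1767385  -182.35850133   32.5       ]] [np.float64(-9.013102719329892), np.float64(-8.588426111835952)]
handle [[ 508.5 -132.9   70. ]
 [ 535.1 -137.    70. ]
 [ 532.3 -165.1   70. ]
 [ 503.1 -160.6   70. ]]
cap top [[550.88614532  52.40940984 204.        ]]
[ 567.9 -280.4] [39.3 59.9] 23.6
[ 841.1 -318. ] [  6.2 255. ] 58.5
[605.5  17.2] [127.5  34.2] 80.6
[557.3  89.9] [49.2 49.5] 37.9
[[ 1.542e-01  9.880e-01  1.000e-04]
 [ 9.880e-01 -1.542e-01  0.000e+00]
 [ 0.000e+00  1.000e-04 -1.000e+00]]
```

>>> step_arm(commands=[60,-0.0012,-0.03,-0.1,0,0,-0.0156,55,-0.0012,-0.03,-0.2,0,0,-0.0156,55,-0.0012,-0.03,-0.245,0,0,-0.0156,55,-0.0012,-0.03,-0.28,0,0,-0.0156,55,-0.0012,-0.03,-0.32,0,0,-0.0156,55,-0.0012,-0.03,-0.354,0,0,-0.0156,55,-0.0012,-0.03,-0.354,0,0,-0.0156,20,-0.0012,-0.03,-0.354,0,0,-0.0156,20,-0.0012,-0.03,-0.354,0,0,-0.0156,20,-0.0012,-0.03,-0.354,0,0,-0.0156], squeeze=60)

```text
clock: 3.95
position: [0.5338, -0.0735, 0.0355]
ee_rot: [0.775, 0.631, 0.001, 0.001]
ft_force: [-1.5, 0.5, 7.3]
grip_width: 0.337
grasp_force: 60.8
```

>>> step_arm(commands=[20,0,0,0.05,0,0,0,20,0,0,0.14,0,0,0,20,0,0,0.24,0,0,0,20,0,0,0.34,0,0,0,20,0,0.06,0.38,0,0,0,20,-0.02,0.16,0.38,0,0,0,20,-0.03,0.26,0.38,0,0,0.06,20,-0.04,0.36,0.38,0,0,0.06,20,-0.04,0.46,0.38,0,0,0.06,20,-0.04,0.56,0.38,0,0,0.06])

```text
clock: 5.2
position: [0.5086, 0.2638, 0.2624]
ee_rot: [0.713, 0.701, -0.0, 0.0]
ft_force: [0.9, -0.2, -3.2]
grip_width: 0.336
grasp_force: 60.3
```

```bash
python3 - <<'E'
from h import *
o=get_obs();print(o['clock'],o['position'],o['ee_rot'],o['grip_width'],o['grasp_force'])
save('top','t2.png')
E
```

```text
5.2 [0.50860524 0.26383258 0.26235479] [ 7.12864971e-01  7.01301158e-01 -9.53288601e-05  4.57805275e-04] 0.3358464677514214 60.27766942977905
```

>>> step_arm(commands=[20,0.002,0.1,0,0,0,0,20,0.002,0.157,-0.06,0,0,0,20,0.002,0.157,-0.16,0,0,0,20,0.002,0.157,-0.25,0,0,0,20,0.002,0.157,-0.33,0,0,0,20,0.002,0.157,-0.38,0,0,0,20,0.002,0.157,-0.4,0,0,0,20,0.002,0.157,-0.41,0,0,0,20,0.002,0.157,-0.411,0,0,0,20,0.002,0.157,-0.411,0,0,0])

```text
clock: 6.5
position: [0.5107, 0.3571, 0.0169]
ee_rot: [0.713, 0.702, 0.001, 0.0]
ft_force: [-0.3, -0.4, -2.9]
grip_width: 0.338
grasp_force: 66.0
```

>>> step_arm(commands=[20,0,0,-0.003,0,0,0,20,0,0,-0.004,0,0,0,48,0,0,-0.004,0,0,0,48,0,0,-0.004,0,0,0,48,0,0,-0.004,0,0,0,48,0,0,0.05,0,0,0,48,0,0,0.15,0,0,0,48,0,0,0.25,0,0,0,48,0,0,0.35,0,0,0,48,0,0,0.4,0,0,0])

```text
clock: 7.75
position: [0.5104, 0.3576, 0.2595]
ee_rot: [0.712, 0.702, 0.002, 0.0]
ft_force: [0.7, 0.1, -0.4]
grip_width: 0.563
grasp_force: 0.0
```

```bash
python3 - <<'E'
from h import *
o=get_obs();print(o['clock'],o['position'],o['ee_rot'])
a=save('top','t3.png')
b=a[170:270,120:250]
w=save('wrist','w3.png')[60:400,120:520]
b=cv2.resize(b,(442,340))
cv2.imwrite('pics/m3.png',np.hstack([b,cv2.resize(w,(400,340))[:, :350]])[:,:,::-1])
E
```

```text
7.75 [0.51043237 0.35759243 0.25952911] [7.12462538e-01 7.01706958e-01 2.07764722e-03 4.00484193e-04]
```

View pics/m3.png

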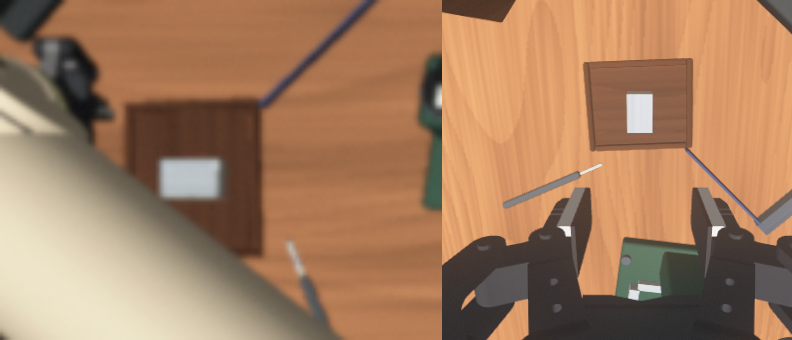

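The setting block stands inside the case, at (190,178) in the left panel. Next are the blanks.

>>> step_arm(commands=[60,0.05,-1,0,0,0,0,60,0.05,-1,0,0,0,0,60,0.05,-1,0,0,0,0,60,0.05,-1,0,0,0,0,60,0.05,-1,0,0,0,0,60,0.05,-1,0,0,0,0,60,0.05,-1,0,0,0,0,60,0.05,-1,0,0,0,0,60,0.05,-1,0,0,0,0,60,0.05,-1,0,0,0,0])

```text
clock: 9.1
position: [0.539, -0.247, 0.2544]
ee_rot: [0.714, 0.7, -0.001, -0.001]
ft_force: [1.0, 0.4, -0.4]
grip_width: 0.703
grasp_force: 0.0
```

>>> step_arm(commands=[60,0,-0.1,-0.02,0,0,0,60,0,-0.1,-0.02,0,0,0,60,0,-0.1,-0.02,0,0,0,60,0,-0.1,-0.02,0,0,0,60,0,-0.1,-0.02,0,0,0,60,0,-0.1,-0.02,0,0,0,60,0,-0.1,-0.02,0,0,0,60,0,-0.1,-0.02,0,0,0,60,0,-0.1,-0.02,0,0,0,60,0,-0.1,-0.02,0,0,0])

```text
clock: 10.35
position: [0.5401, -0.3033, 0.2437]
ee_rot: [0.713, 0.702, 0.0, -0.0]
ft_force: [-0.6, -0.3, 0.6]
grip_width: 0.7
grasp_force: 0.0
```

```bash
cat >> h.py <<'E'
def blanks(fn,z=.005):
    o=get_obs(); c=cam('wrist',o); im=save('wrist',fn,scale=1.25)
    print(o['clock'],o['position'].round(4),o['ee_rot'].round(4),'vel',abs(o['joint_velocities']).max().round(3))
    hsv=cv2.cvtColor(im,cv2.COLOR_RGB2HSV); m=cv2.inRange(hsv,(20,80,110),(34,255,255))
    m=cv2.morphologyEx(m,cv2.MORPH_CLOSE,np.ones((3,3)))
    for k in cv2.findContours(m,0,cv2.CHAIN_APPROX_NONE)[0]:
        if cv2.contourArea(k)>300:
            q=onz(c,k.reshape(-1,2),z)[:,:2]*1000;r=cv2.minAreaRect(q.astype(np.float32))
            ang=r[2] if r[1][0]<r[1][1] else r[2]-90
            print('px',k.reshape(-1,2).mean(0).round(),'c',np.round(r[0],1),'size',np.round(r[1],1),'short-axis deg',round(ang,1))
E
python3 -c "
from h import *
blanks('w4.png')"
```

```text
10.35 [ 0.5401 -0.3033  0.2437] [ 0.7126  0.7016  0.     -0.    ] vel 0.002
px [260. 244.] c [ 459.2 -401.7] size [59.3 40.2] short-axis deg -26.7
px [363. 229.] c [ 595.3 -380.9] size [40.2 60. ] short-axis deg 25.9
px [138. 208.] c [ 313.2 -346.6] size [ 10.4 120.4] short-axis deg 70.9
px [137. 190.] c [ 319.3 -327.6] size [ 18.8 120.9] short-axis deg 68.3
px [343. 149.] c [ 568.  -280.9] size [40.4 59.8] short-axis deg 23.4
px [564. 169.] c [ 839.4 -308.3] size [ 12.7 257.3] short-axis deg 57.8
```

View pics/w4.png

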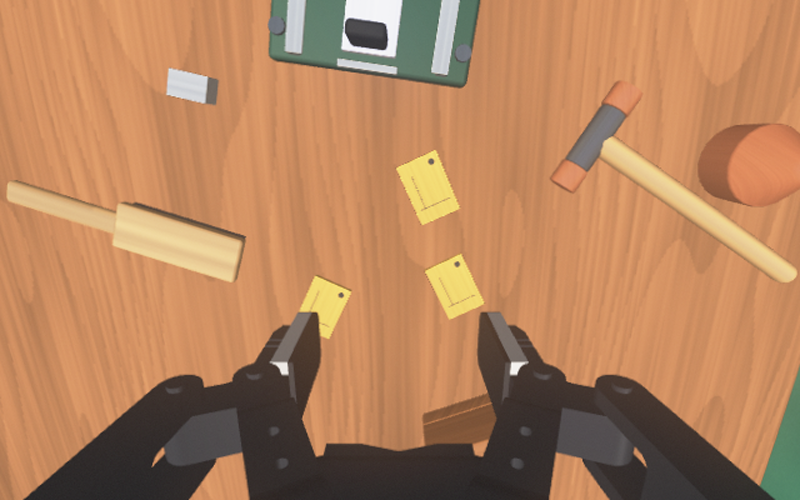

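Three blanks, cleanly measured, all flat at (430,187), (455,287) and (326,307). I'll go for the nearest one.

>>> step_arm(commands=[60,0.02,0.02,-0.06,0,0,0.05,56,0.0465,0.038,-0.15,0,0,0.135,56,0.0465,0.038,-0.23,0,0,0.135,56,0.0465,0.038,-0.3,0,0,0.135,56,0.0465,0.038,-0.35,0,0,0.135,56,0.0465,0.038,-0.38,0,0,0.135,56,0.0465,0.038,-0.39,0,0,0.135,56,0.0465,0.038,-0.398,0,0,0.135,56,0.0465,0.038,-0.4,0,0,0.135,56,0.0465,0.038,-0.4,0,0,0.135])

```text
clock: 11.65
position: [0.5684, -0.2807, 0.0044]
ee_rot: [0.549, 0.836, 0.0, 0.001]
ft_force: [0.4, 0.5, 0.2]
grip_width: 0.658
grasp_force: 0.0
```

>>> step_arm(commands=[56,0,0,-0.002,0,0,0,56,0,0,-0.004,0,0,0,56,0,0,-0.006,0,0,0,56,0,0,-0.006,0,0,0,30,0,0,-0.006,0,0,0,30,0,0,-0.006,0,0,0,30,0,0,-0.006,0,0,0,30,0,0,-0.006,0,0,0,30,0,0,-0.006,0,0,0,30,0,0,-0.006,0,0,0], squeeze=60)

```text
clock: 12.9
position: [0.5682, -0.2805, 0.0006]
ee_rot: [0.549, 0.836, 0.0, 0.0]
ft_force: [-1.4, 0.4, 5.5]
grip_width: 0.432
grasp_force: 59.8
```

>>> step_arm(commands=[30,0,0,0.03,0,0,0,30,0,0,0.1,0,0,0,30,0,0.02,0.19,0,0,0,30,-0.02,0.1,0.2167,0,0,-0.06,30,-0.04,0.19,0.2167,0,0,-0.12,30,-0.0618,0.28,0.2167,0,0,-0.179,30,-0.0618,0.3423,0.2167,0,0,-0.179,30,-0.0618,0.3423,0.2167,0,0,-0.179,30,-0.0618,0.3423,0.2167,0,0,-0.179,30,-0.0618,0.3423,0.2167,0,0,-0.179])

```text
clock: 14.15
position: [0.5309, -0.0763, 0.1303]
ee_rot: [0.76, 0.65, -0.0, 0.0]
ft_force: [1.0, -0.3, -1.4]
grip_width: 0.435
grasp_force: 60.4
```

```bash
python3 -c "
from h import *
blanks('w5.png',z=.135)"
```

```text
14.15 [ 0.5309 -0.0763  0.1303] [ 7.599e-01  6.501e-01 -1.000e-04  1.000e-04] vel 0.004
px [594. 350.] c [ 669.9 -150.3] size [ 3.2 64.6] short-axis deg 58.9
px [319. 263.] c [530.6 -76.6] size [59.1 40.1] short-axis deg -8.8
px [404.  78.] c [575.    2.4] size [55.5 19.2] short-axis deg -9.1
```

View pics/w5.png

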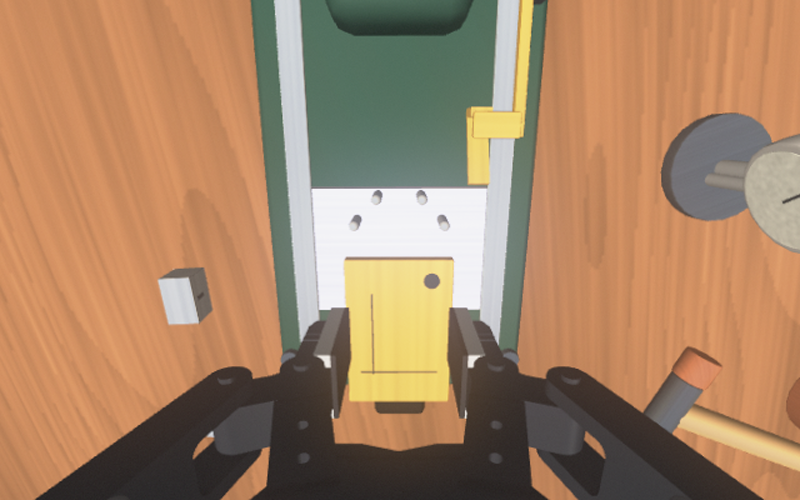

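The blank is held square over the nest, at (398,330). I'll lower it.

>>> step_arm(commands=[30,0.001,0.0025,-0.05,0,0,0,30,0.001,0.0025,-0.1,0,0,0,30,0.001,0.0025,-0.13,0,0,0,30,0.001,0.0025,-0.155,0,0,0,30,0.001,0.0025,-0.166,0,0,0,30,0.001,0.0025,-0.168,0,0,0,50,0.001,0.0025,-0.168,0,0,0,50,0.001,0.0025,-0.168,0,0,0,50,0.001,0.0025,-0.15,0,0,0,50,0.001,0.0025,-0.09,0,0,0])

```text
clock: 15.45
position: [0.5305, -0.0734, 0.0761]
ee_rot: [0.759, 0.651, -0.001, -0.001]
ft_force: [-0.3, -0.5, 1.3]
grip_width: 0.584
grasp_force: 0.0
```

>>> step_arm(commands=[56,0,0,0.1,0,0,0,56,0.02,-0.08,0.17,0,0,0,56,0.04,-0.18,0.2,0,0,0.05,56,0.05,-0.28,0.2,0,0,0.1,56,0.06,-0.32,0.2,0,0,0.1,56,0.06,-0.32,0.2,0,0,0.1,56,0.06,-0.32,0.2,0,0,0.1,56,0.06,-0.32,0.2,0,0,0.1,56,0.06,-0.32,0.2,0,0,0.1,56,0.06,-0.32,0.2,0,0,0.1])

```text
clock: 16.7
position: [0.5675, -0.2651, 0.1963]
ee_rot: [0.648, 0.762, -0.0, 0.0]
ft_force: [0.0, -0.7, -1.1]
grip_width: 0.658
grasp_force: 0.0
```

```bash
python3 -c "
from h import *
blanks('w6.png')"
```

```text
16.7 [ 0.5675 -0.2651  0.1963] [ 6.479e-01  7.617e-01 -0.000e+00  1.000e-04] vel 0.004
px [326. 278.] c [ 595.2 -381. ] size [40.3 59.8] short-axis deg 25.4
px [204. 273.] c [ 453.9 -398.8] size [60.  28.2] short-axis deg -26.9
px [ 78. 215.] c [ 311. -349.] size [ 11.4 122. ] short-axis deg 70.9
px [539. 248.] c [ 840.  -311.4] size [ 13.6 259. ] short-axis deg 58.3
px [ 82. 197.] c [ 318.  -327.9] size [ 24.1 122.2] short-axis deg 70.3
```

>>> step_arm(commands=[56,0.03,-0.1,-0.02,0,0,0.05,56,0.046,-0.193,-0.08,0,0,0.091,56,0.046,-0.193,-0.16,0,0,0.091,56,0.046,-0.193,-0.24,0,0,0.091,56,0.046,-0.193,-0.29,0,0,0.091,56,0.046,-0.193,-0.315,0,0,0.091,56,0.046,-0.193,-0.3255,0,0,0.091,30,0.046,-0.193,-0.3255,0,0,0.091,30,0.046,-0.193,-0.3255,0,0,0.091,30,0.046,-0.193,-0.3255,0,0,0.091])

```text
clock: 18.0
position: [0.5958, -0.3817, 0.0023]
ee_rot: [0.533, 0.846, 0.0, 0.001]
ft_force: [-0.9, -0.3, 5.0]
grip_width: 0.423
grasp_force: 60.9
```

>>> step_arm(commands=[30,0,0,0.03,0,0,0,30,0,0,0.1,0,0,0,30,-0.01,0.05,0.18,0,0,-0.04,30,-0.03,0.15,0.2167,0,0,-0.09,30,-0.06,0.25,0.2167,0,0,-0.14,30,-0.09,0.34,0.2167,0,0,-0.192,30,-0.107,0.43,0.2167,0,0,-0.192,30,-0.107,0.51,0.2167,0,0,-0.192,30,-0.107,0.51,0.2167,0,0,-0.192,30,-0.107,0.51,0.2167,0,0,-0.192])

```text
clock: 19.25
position: [0.5311, -0.0759, 0.1316]
ee_rot: [0.76, 0.65, -0.0, 0.001]
ft_force: [0.8, 0.0, -2.0]
grip_width: 0.426
grasp_force: 60.3
```

```bash
python3 -c "
from h import *
blanks('w7.png',z=.135)"
```

```text
19.25 [ 0.5311 -0.0759  0.1316] [ 7.603e-01  6.496e-01 -0.000e+00  6.000e-04] vel 0.018
px [593. 349.] c [ 670.9 -151.1] size [ 3.6 66.9] short-axis deg 58.6
px [319. 259.] c [531.1 -75.3] size [59.3 40. ] short-axis deg -9.0
px [319. 182.] c [537.4 -35.9] size [16.8 22.5] short-axis deg 81.0
px [403.  78.] c [575.2   2.9] size [56.1 19.4] short-axis deg -9.2
```

>>> step_arm(commands=[30,0,0.0003,-0.05,0,0,0,30,0,0.0003,-0.1,0,0,0,30,0,0.0003,-0.13,0,0,0,30,0,0.0003,-0.15,0,0,0,30,0,0.0003,-0.16,0,0,0,30,0,0.0003,-0.162,0,0,0,50,0,0.0003,-0.162,0,0,0,50,0,0.0003,-0.162,0,0,0,50,0,0.0003,-0.145,0,0,0,50,0,0.0003,-0.09,0,0,0])

```text
clock: 20.55
position: [0.5299, -0.0751, 0.0767]
ee_rot: [0.76, 0.65, -0.001, -0.001]
ft_force: [0.7, -0.8, 0.1]
grip_width: 0.583
grasp_force: 0.0
```

>>> step_arm(commands=[56,0,0,0.1,0,0,0,56,0,-0.08,0.17,0,0,0,56,-0.04,-0.18,0.2,0,0,-0.03,56,-0.08,-0.28,0.2,0,0,-0.06,56,-0.11,-0.36,0.2,0,0,-0.1,56,-0.11,-0.36,0.2,0,0,-0.1,56,-0.11,-0.36,0.2,0,0,-0.1,56,-0.11,-0.36,0.2,0,0,-0.1,56,-0.11,-0.36,0.2,0,0,-0.1,56,-0.11,-0.36,0.2,0,0,-0.1])

```text
clock: 21.8
position: [0.4652, -0.2906, 0.1969]
ee_rot: [0.852, 0.523, 0.0, 0.0]
ft_force: [0.2, 0.7, 0.2]
grip_width: 0.656
grasp_force: 0.0
```

```bash
python3 -c "
from h import *
blanks('w8.png')"
```

```text
21.8 [ 0.4652 -0.2906  0.1969] [8.522e-01 5.231e-01 1.000e-04 0.000e+00] vel 0.004
px [202. 262.] c [ 301.3 -319.9] size [22.5 80. ] short-axis deg 68.2
px [358. 264.] c [ 459.1 -401.4] size [58.7 40.4] short-axis deg -27.0
px [596.  13.] c [ 772.9 -266.1] size [15.1 94.2] short-axis deg 58.1
```

>>> step_arm(commands=[56,-0.01,-0.1,-0.02,0,0,0,56,-0.01,-0.185,-0.08,0,0,0,56,-0.01,-0.185,-0.16,0,0,0,56,-0.01,-0.185,-0.24,0,0,0,56,-0.01,-0.185,-0.29,0,0,0,56,-0.01,-0.185,-0.316,0,0,0,56,-0.01,-0.185,-0.3265,0,0,0,30,-0.01,-0.185,-0.3265,0,0,0,30,-0.01,-0.185,-0.3265,0,0,0,30,-0.01,-0.185,-0.3265,0,0,0])

```text
clock: 23.1
position: [0.4596, -0.4027, 0.0022]
ee_rot: [0.853, 0.523, 0.0, 0.001]
ft_force: [-0.1, 1.3, 6.0]
grip_width: 0.423
grasp_force: 60.8
```

>>> step_arm(commands=[30,0,0,0.03,0,0,0,30,0,0,0.1,0,0,0,30,0.02,0.06,0.18,0,0,0.03,30,0.05,0.15,0.2167,0,0,0.06,30,0.08,0.25,0.2167,0,0,0.1,30,0.1,0.34,0.2167,0,0,0.1,30,0.12,0.44,0.2167,0,0,0.1,30,0.12,0.544,0.2167,0,0,0.1,30,0.12,0.544,0.2167,0,0,0.1,30,0.12,0.544,0.2167,0,0,0.1])

```text
clock: 24.35
position: [0.5309, -0.0764, 0.1318]
ee_rot: [0.76, 0.65, -0.0, 0.001]
ft_force: [0.4, -0.7, -0.6]
grip_width: 0.426
grasp_force: 60.2
```

```bash
python3 -c "
from h import *
blanks('w9.png',z=.135)"
```

```text
24.35 [ 0.5309 -0.0764  0.1318] [ 7.603e-01  6.496e-01 -1.000e-04  6.000e-04] vel 0.022
px [593. 349.] c [ 670.8 -151.2] size [ 3.5 66.5] short-axis deg 58.5
px [319. 259.] c [531.1 -75.4] size [59.3 40. ] short-axis deg -9.0
px [319. 182.] c [537.3 -36.2] size [17.2 23. ] short-axis deg 81.0
px [403.  78.] c [575.1   2.6] size [55.6 19.4] short-axis deg -9.0
```

>>> step_arm(commands=[30,0,0.0005,-0.05,0,0,0,30,0,0.0005,-0.1,0,0,0,30,0,0.0005,-0.125,0,0,0,30,0,0.0005,-0.145,0,0,0,30,0,0.0005,-0.152,0,0,0,30,0,0.0005,-0.154,0,0,0,50,0,0.0005,-0.154,0,0,0,50,0,0.0005,-0.154,0,0,0,50,0,0.0005,-0.135,0,0,0,50,0,0.0005,-0.08,0,0,0])

```text
clock: 25.65
position: [0.53, -0.0753, 0.083]
ee_rot: [0.76, 0.65, -0.001, -0.001]
ft_force: [2.1, -0.7, -0.1]
grip_width: 0.588
grasp_force: 0.0
```

>>> step_arm(commands=[60,0,0,0.1,0,0,0,60,0.004,0.02,0.2,0,0,0,60,0.004,0.033,0.27,0,0,0,60,0.004,0.033,0.27,0,0,0,60,0.004,0.033,0.27,0,0,0,60,0.004,0.033,0.27,0,0,0,60,0.004,0.033,0.27,0,0,0,60,0.004,0.033,0.27,0,0,0,60,0.004,0.033,0.27,0,0,0,60,0.004,0.033,0.27,0,0,0])

```text
clock: 26.9
position: [0.5333, -0.0557, 0.2449]
ee_rot: [0.76, 0.65, 0.0, -0.0]
ft_force: [0.5, -0.0, 0.7]
grip_width: 0.7
grasp_force: 0.0
```

```bash
python3 -c "
from h import *
blanks('w10.png',z=.043)
im=cv2.imread('pics/raw_w10.png')[:300,230:410]
cv2.imwrite('pics/w10c.png',cv2.resize(im,None,fx=2,fy=2,interpolation=cv2.INTER_CUBIC))
save('top','t10.png')
"
```

```text
26.9 [ 0.5333 -0.0557  0.2449] [ 0.7603  0.6496  0.     -0.    ] vel 0.004
px [557. 317.] c [ 810.2 -286.6] size [ 11.4 230.6] short-axis deg 58.5
px [320. 192.] c [530.9 -74.1] size [60.4 38.3] short-axis deg -8.0
px [377.  99.] c [599.3  17.2] size [115.1  31.1] short-axis deg -9.4
px [320.  33.] c [556.   83.4] size [44.9 44.7] short-axis deg -55.7
```

View pics/w10c.png

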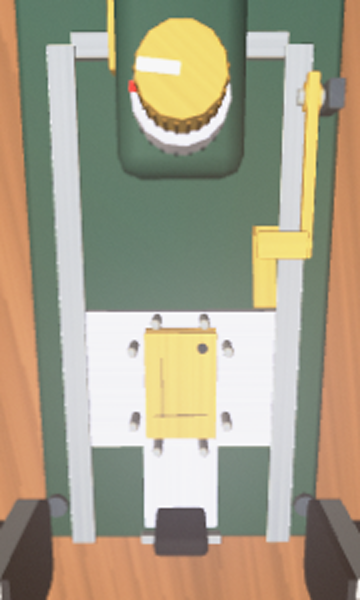

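The pack sits square inside the pins, centred at (180,383), with the catch nose ahead at (265,280). Next I'll take the handle with the tool turned 90°, so the camera stays clear of the gauge's arm.

>>> step_arm(commands=[45,-0.026,-0.174,0,0,0,-0.06,45,-0.026,-0.174,0,0,0,-0.12,45,-0.026,-0.174,0,0,0,-0.18,45,-0.026,-0.174,0,0,0,-0.24,45,-0.026,-0.174,0,0,0,-0.3,45,-0.026,-0.174,0,0,0,-0.36,45,-0.026,-0.174,0,0,0,-0.42,45,-0.026,-0.174,0,0,0,-0.48,45,-0.026,-0.174,0,0,0,-0.5,45,-0.026,-0.174,0,0,0,-0.5])

```text
clock: 28.25
position: [0.5177, -0.16, 0.245]
ee_rot: [0.997, -0.078, 0.0, 0.0]
ft_force: [-0.2, 0.5, -0.5]
grip_width: 0.531
grasp_force: 0.0
```

>>> step_arm(commands=[45,0,0,-0.1,0,0,0,45,0,0,-0.2,0,0,0,45,0,0,-0.26,0,0,0,45,0,0,-0.3,0,0,0,45,0,0,-0.32,0,0,0,45,0,0,-0.338,0,0,0,45,0,0,-0.338,0,0,0,45,0,0,-0.338,0,0,0,45,0,0,-0.338,0,0,0,45,0,0,-0.338,0,0,0])

```text
clock: 29.5
position: [0.5179, -0.1602, 0.0426]
ee_rot: [0.997, -0.078, 0.0, 0.0]
ft_force: [0.1, -0.2, 0.3]
grip_width: 0.526
grasp_force: 0.0
```

>>> step_arm(commands=[5,0,0,0,0,0,0,5,0,0,0,0,0,0,5,0,0,0,0,0,0,5,0,0,0,0,0,0,5,0.0026,0.0165,0,0,0,0,5,0.0052,0.033,0,0,0,0,5,0.0077,0.0494,0,0,0,0,5,0.0103,0.0659,0,0,0,0,5,0.0129,0.0823,0,0,0,0,5,0.0129,0.0823,0,0,0,0], squeeze=40)

```text
clock: 30.75
position: [0.5254, -0.1112, 0.0424]
ee_rot: [0.997, -0.079, 0.0, 0.001]
ft_force: [-0.1, -5.1, 3.9]
grip_width: 0.134
grasp_force: 40.9
```

Moving. I'll continue for 60 mm more.

>>> step_arm(commands=[5,0.0021,0.0132,0,0,0,0,5,0.0041,0.0263,0,0,0,0,5,0.0062,0.0395,0,0,0,0,5,0.0083,0.0527,0,0,0,0,5,0.0103,0.0659,0,0,0,0,5,0.0124,0.079,0,0,0,0,5,0.0145,0.0922,0,0,0,0,5,0.0155,0.0988,0,0,0,0,5,0.0155,0.0988,0,0,0,0,5,0.0155,0.0988,0,0,0,0])

```text
clock: 32.0
position: [0.5349, -0.0508, 0.0424]
ee_rot: [0.997, -0.078, 0.0, -0.0]
ft_force: [-0.2, -3.0, 5.4]
grip_width: 0.13
grasp_force: 40.9
```

>>> step_arm(commands=[5,0.0006,0.0041,0,0,0,0,5,0.0013,0.0082,0,0,0,0,5,0.0019,0.0123,0,0,0,0,5,0.0026,0.0165,0,0,0,0,5,0.0031,0.0198,0,0,0,0,5,0.0036,0.0231,0,0,0,0,5,0.0039,0.0247,0,0,0,0,5,0.0039,0.0247,0,0,0,0,5,0.0039,0.0247,0,0,0,0,5,0.0039,0.0247,0,0,0,0])

```text
clock: 33.25
position: [0.5371, -0.037, 0.0424]
ee_rot: [0.997, -0.079, 0.0, 0.0]
ft_force: [-1.2, -5.7, 5.8]
grip_width: 0.134
grasp_force: 41.0
```

>>> step_arm(commands=[5,0.0003,0.0017,0,0,0,0,5,0.0005,0.0033,0,0,0,0,5,0.0008,0.005,0,0,0,0,5,0.001,0.0066,0,0,0,0,5,0.001,0.0066,0,0,0,0,5,0.001,0.0066,0,0,0,0,5,0.001,0.0066,0,0,0,0,5,0.001,0.0066,0,0,0,0,5,0.001,0.0066,0,0,0,0,5,0.001,0.0066,0,0,0,0])

```text
clock: 34.5
position: [0.5377, -0.0337, 0.0424]
ee_rot: [0.997, -0.079, 0.0, 0.001]
ft_force: [-1.8, -8.0, 7.0]
grip_width: 0.133
grasp_force: 41.3
```

>>> step_arm(commands=[5,0.0003,0.0017,0,0,0,0,5,0.0005,0.0033,0,0,0,0,5,0.0008,0.005,0,0,0,0,5,0.0008,0.005,0,0,0,0,5,0.0008,0.005,0,0,0,0,5,0.0008,0.005,0,0,0,0,5,0.0008,0.005,0,0,0,0,5,0.0008,0.005,0,0,0,0,5,0.0008,0.005,0,0,0,0,5,0.0008,0.005,0,0,0,0])

```text
clock: 35.75
position: [0.5378, -0.0338, 0.0424]
ee_rot: [0.997, -0.081, -0.0, 0.002]
ft_force: [-3.5, -19.3, 10.0]
grip_width: 0.135
grasp_force: 43.7
```

```bash
python3 -c "
from h import *
o=get_obs();print(o['position'],o['ft_force'])
im=save('scene','s11.png')
c=cam('scene');print(proj(c,[(.58,.06,.034),(.545,.055,.03)]))
b=im[205:285,230:390];w=save('wrist','w11.png')
cv2.imwrite('pics/m11.png',np.vstack([cv2.resize(b,(640,320),interpolation=cv2.INTER_CUBIC),cv2.resize(w[:280],(640,280))])[:,:,::-1])
"
```

```text
[ 0.53780559 -0.03381534  0.04241563] [ -3.46050973 -19.31898775   9.99776747]
[[340.10293961 251.53003102]
 [336.33283106 242.30094848]]
```

View pics/m11.png

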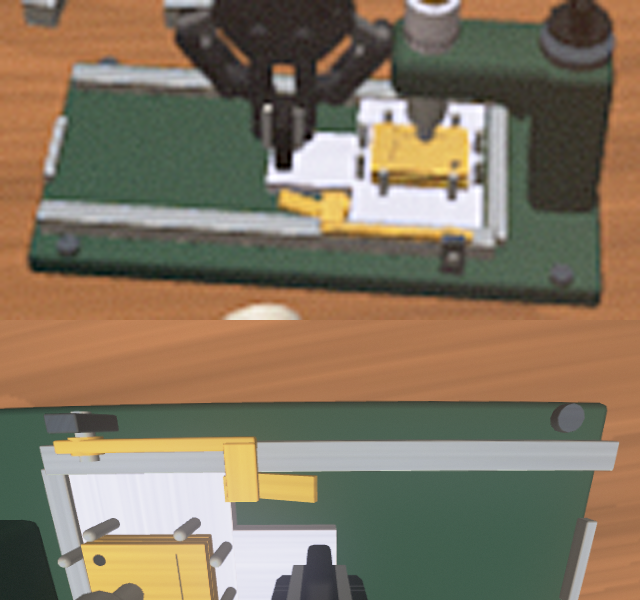

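The slide is hard against the stop at 19 N, and the catch's nose has dropped behind the wide part, at (330,205). I'll release and rise.

>>> step_arm(commands=[5,-0.0008,-0.004,0,0,0,0,5,-0.0008,-0.005,0,0,0,0,40,-0.0008,-0.005,0,0,0,0,40,-0.0008,-0.005,0,0,0,0,40,-0.0008,-0.005,0,0,0,0,40,-0.0008,-0.005,0.05,0,0,0,40,-0.0008,-0.005,0.13,0,0,0,40,-0.0008,-0.005,0.22,0,0,0,50,-0.0008,-0.005,0.31,0,0,0,50,-0.0008,-0.005,0.35,0,0,0])

```text
clock: 37.1
position: [0.5383, -0.0311, 0.255]
ee_rot: [0.997, -0.077, 0.002, -0.0]
ft_force: [-0.2, 0.1, -0.5]
grip_width: 0.581
grasp_force: 0.0
```

```bash
python3 -c "
from h import *
o=get_obs();print(o['clock'],o['position'],o['ee_rot'],o['joint_pos'],o['torque'])
"
```

```text
37.1 [ 0.53833975 -0.03114173  0.25502397] [ 9.96991032e-01 -7.74999045e-02  1.57793805e-03 -3.95365884e-04] [ 0.50286631  0.17517504 -0.59224159  1.63047163  0.09930433  1.36305883
 -1.82843478] [-0.00473796 -0.04303575  0.0528604 ]
```

>>> step_arm(commands=[50,0.0213,0.139,0,0,0,0.58,50,0.0213,0.139,0,0,0,0.58,50,0.0213,0.139,0,0,0,0.58,50,0.0213,0.139,0,0,0,0.58,50,0.0213,0.139,0,0,0,0.58,50,0.0213,0.139,0,0,0,0.58,50,0.0213,0.139,0,0,0,0.58,50,0.0213,0.139,0,0,0,0.58,50,0.0213,0.139,0,0,0,0.58,50,0.0213,0.139,0,0,0,0.58])

```text
clock: 38.35
position: [0.5499, 0.052, 0.2516]
ee_rot: [0.67, 0.742, 0.0, -0.001]
ft_force: [0.1, -0.3, -0.1]
grip_width: 0.585
grasp_force: 0.0
```

>>> step_arm(commands=[50,0,0,0,0,0,0.58,50,0,0,0,0,0,0.58,50,0,0,0,0,0,0.58,50,0,0,0,0,0,0.58,50,0,0,0,0,0,0.58,50,0,0,0,0,0,0.58,50,0,0,0,0,0,0.58,50,0,0,0,0,0,0.58,50,0,0,0,0,0,0.58,50,0,0,0,0,0,0.58])

```text
clock: 39.6
position: [0.5499, 0.052, 0.2518]
ee_rot: [-0.175, 0.984, 0.001, -0.0]
ft_force: [-0.2, -0.2, -0.4]
grip_width: 0.585
grasp_force: 0.0
```

```bash
python3 -c "
from h import *
o=get_obs();print(o['clock'],o['position'],o['ee_rot'],o['joint_pos'],o['joint_velocities'].round(2),o['torque'])
im=save('wrist','w12.png',scale=1.25)
"
```

```text
39.6 [0.54992145 0.05197369 0.25175791] [-1.75396316e-01  9.84497529e-01  7.68730068e-04 -3.96143908e-04] [ 0.76403653  0.3653397  -1.15992453  1.58106915  0.33607987  1.41831081
  1.49992637] [ 0.12  0.09 -0.2  -0.    0.11  0.03  0.96] [-0.05392029  0.02860665 -0.0473432 ]
```

View pics/w12.png

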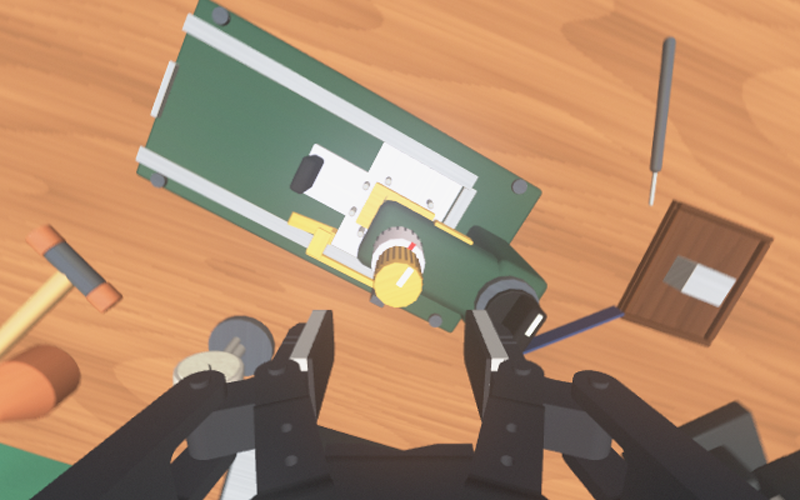

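The cap's top is at (398,285), lined up between the fingers. The case with its block is at right, and the lock knob at (512,305) has its bar's white mark showing.

```bash
python3 -c "
from h import *
o=get_obs();print(o['ee_rot'])
c=cam('wrist',dict(position=np.array([0.54992145,0.05197369,0.25175791]),ee_rot=np.array([-.17540,.98450,.00077,-.0004])))
im=cv2.imread('pics/raw_w12.png');hsv=cv2.cvtColor(im,cv2.COLOR_BGR2HSV)
print(onz(c,np.array([(398,285)])/1.25,.204)*1000)
P=proj(c,[(.551,.0523,.204),(.551+.0125,.0523,.204),(.551-.0125,.0523,.204),(.551,.0648,.204),(.551,.0398,.204)])*1.25;print(P)
# lock knob bar top at gauge y145 -> world
u=np.array([.1547,.988]);k=np.array([.5511,.0523])+.085*u;print('knob',k,proj(c,[(*k,.182)])*1.25)
"
```

```text
[-1.78197886e-01  9.83994282e-01  7.37676890e-04 -4.70630728e-04]
[[550.61525162  52.21238527 204.        ]]
[[397.89956797 285.72645881]
 [389.47797953 307.12957428]
 [406.60752612 263.58834149]
 [421.03582683 293.67056476]
 [374.47145674 277.67373179]]
knob [0.5642495 0.13628  ] [[524.08245849 337.79849858]]
```

>>> step_arm(commands=[50,0.0013,0.0004,-0.04,0,0,0,50,0.0013,0.0004,-0.08,0,0,0,50,0.0013,0.0004,-0.11,0,0,0,50,0.0013,0.0004,-0.125,0,0,0,50,0.0013,0.0004,-0.125,0,0,0,15,0.0013,0.0004,-0.125,0,0,0,15,0.0013,0.0004,-0.125,0,0,0,15,0.0013,0.0004,-0.125,0,0,0,15,0.0013,0.0004,-0.125,0,0,0,15,0.0013,0.0004,-0.125,0,0,0], squeeze=50)

```text
clock: 40.9
position: [0.5515, 0.0518, 0.1782]
ee_rot: [-0.172, 0.985, 0.0, 0.001]
ft_force: [-2.1, 1.2, 6.0]
grip_width: 0.277
grasp_force: 49.0
```

>>> step_arm(commands=[15,0,0,0,0,0,-0.055,15,0,0,0,0,0,-0.11,15,0,0,0,0,0,-0.165,15,0,0,0,0,0,-0.22,15,0,0,0,0,0,-0.275,15,0,0,0,0,0,-0.33,15,0,0,0,0,0,-0.385,15,0,0,0,0,0,-0.44,15,0,0,0,0,0,-0.495,15,0,0,0,0,0,-0.55])

```text
clock: 42.15
position: [0.5512, 0.0515, 0.1782]
ee_rot: [0.639, 0.769, 0.0, 0.0]
ft_force: [-4.6, -0.0, 8.4]
grip_width: 0.276
grasp_force: 49.4
```

>>> step_arm(commands=[15,0,0,0,0,0,-0.055,15,0,0,0,0,0,-0.11,15,0,0,0,0,0,-0.165,15,0,0,0,0,0,-0.22,15,0,0,0,0,0,-0.275,15,0,0,0,0,0,-0.33,15,0,0,0,0,0,-0.385,15,0,0,0,0,0,-0.44,15,0,0,0,0,0,-0.495,15,0,0,0,0,0,-0.55])

```text
clock: 43.4
position: [0.551, 0.0518, 0.1782]
ee_rot: [1.0, 0.013, 0.0, -0.0]
ft_force: [-5.6, 2.2, 7.1]
grip_width: 0.277
grasp_force: 49.4
```

```bash
python3 -c "
from h import *
o=get_obs();print(o['clock'],o['position'],o['ee_rot'],o['joint_pos'][6],o['torque'],o['ft_force'])
"
```

```text
43.4 [0.5510127  0.05179712 0.1781899 ] [ 9.99910375e-01  1.33866061e-02  4.72179734e-05 -1.97392056e-04] -1.8326501619349207 [0.46466797 1.16055999 0.03382292] [-5.57887077  2.18297613  7.14472619]
```

>>> step_arm(commands=[50,0,0,0,0,0,0,50,0,0,0,0,0,0,50,0,0,0,0,0,0.055,50,0,0,0,0,0,0.11,50,0,0,0,0,0,0.165,50,0,0,0,0,0,0.22,50,0,0,0,0,0,0.275,50,0,0,0,0,0,0.33,50,0,0,0,0,0,0.385,50,0,0,0,0,0,0.44])

```text
clock: 44.65
position: [0.5513, 0.0507, 0.1771]
ee_rot: [0.758, 0.653, 0.0, 0.0]
ft_force: [0.3, -0.7, 0.5]
grip_width: 0.582
grasp_force: 0.0
```

>>> step_arm(commands=[50,0,0,0,0,0,0.055,50,0,0,0,0,0,0.11,50,0,0,0,0,0,0.165,50,0,0,0,0,0,0.22,50,0,0,0,0,0,0.275,50,0,0,0,0,0,0.33,50,0,0,0,0,0,0.385,50,0,0,0,0,0,0.44,50,0,0,0,0,0,0.495,50,0,0,0,0,0,0.55])

```text
clock: 45.9
position: [0.5514, 0.0506, 0.1772]
ee_rot: [-0.004, 1.0, 0.0, 0.0]
ft_force: [0.1, 0.0, 0.6]
grip_width: 0.587
grasp_force: 0.0
```

>>> step_arm(commands=[50,0,0,0,0,0,0.055,50,0,0,0,0,0,0.11,50,0,0,0,0,0,0.11,50,0,0,0,0,0,0.11,50,0,0,0,0,0,0.11,15,0,0,0,0,0,0.11,15,0,0,0,0,0,0.11,15,0,0,0,0,0,0.11,15,0,0,0,0,0,0.11,15,0,0,0,0,0,0.11])

```text
clock: 47.15
position: [0.5512, 0.0516, 0.1775]
ee_rot: [-0.172, 0.985, 0.0, 0.0]
ft_force: [-3.1, 2.5, 5.5]
grip_width: 0.277
grasp_force: 49.0
```

>>> step_arm(commands=[15,0,0,0,0,0,-0.055,15,0,0,0,0,0,-0.11,15,0,0,0,0,0,-0.165,15,0,0,0,0,0,-0.22,15,0,0,0,0,0,-0.275,15,0,0,0,0,0,-0.33,15,0,0,0,0,0,-0.385,15,0,0,0,0,0,-0.44,15,0,0,0,0,0,-0.495,15,0,0,0,0,0,-0.55])

```text
clock: 48.4
position: [0.5511, 0.0517, 0.1775]
ee_rot: [0.639, 0.769, 0.0, -0.0]
ft_force: [-3.3, 2.8, 4.8]
grip_width: 0.279
grasp_force: 49.3
```

```bash
python3 -c "
from h import *
o=get_obs();print(o['clock'],o['position'],o['ee_rot'],o['joint_pos'][6],o['torque'],o['ft_force'])
"
```

```text
48.4 [0.5510791  0.05173551 0.17750175] [ 6.39230964e-01  7.69014753e-01  2.32710699e-04 -1.72550895e-04] -0.16474682087942277 [0.6583653  0.76507566 0.06194754] [-3.31515149  2.8043528   4.82630712]
```

>>> step_arm(commands=[15,0,0,0,0,0,-0.055,15,0,0,0,0,0,-0.11,15,0,0,0,0,0,-0.165,15,0,0,0,0,0,-0.22,15,0,0,0,0,0,-0.275,15,0,0,0,0,0,-0.33,15,0,0,0,0,0,-0.385,15,0,0,0,0,0,-0.44,15,0,0,0,0,0,-0.495,15,0,0,0,0,0,-0.55])

```text
clock: 49.65
position: [0.5513, 0.0518, 0.1775]
ee_rot: [1.0, 0.013, 0.0, -0.0]
ft_force: [-1.4, 2.7, 4.1]
grip_width: 0.277
grasp_force: 49.2
```

```bash
python3 -c "
from h import *
o=get_obs();print(o['clock'],o['position'],o['ee_rot'],o['joint_pos'][6],o['torque'],o['ft_force'])
"
```

```text
49.65 [0.55125925 0.05177762 0.17750688] [ 9.99910142e-01  1.34008918e-02  1.72697733e-04 -3.06065441e-04] -1.829965322673135 [0.73995683 0.49234469 0.0323172 ] [-1.40319726  2.71214369  4.09078646]
```

>>> step_arm(commands=[50,0,0,0,0,0,0,50,0,0,0,0,0,0,50,0,0,0.04,0,0,0,50,0,0,0.12,0,0,0.05,50,0.01,0.02,0.13,0,0,0.1,50,0.0217,0.04,0.13,0,0,0.16,50,0.0217,0.04,0.13,0,0,0.22,50,0.0217,0.04,0.13,0,0,0.28,50,0.0217,0.04,0.13,0,0,0.34,50,0.0217,0.04,0.13,0,0,0.4])

```text
clock: 50.9
position: [0.5643, 0.0745, 0.255]
ee_rot: [0.798, 0.602, -0.0, 0.0]
ft_force: [-1.2, -0.6, -0.9]
grip_width: 0.583
grasp_force: 0.0
```

>>> step_arm(commands=[50,0,0.02,0,0,0,0.04,50,0,0.02,0,0,0,0.04,50,0,0.02,0,0,0,0.04,50,0,0.02,0,0,0,0.04,50,0,0.02,0,0,0,0.04,50,0,0.02,0,0,0,0.04,50,0,0.02,0,0,0,0.04,50,0,0.02,0,0,0,0.04,50,0,0.02,0,0,0,0.04,50,0,0.02,0,0,0,0.04])

```text
clock: 52.15
position: [0.5642, 0.087, 0.2552]
ee_rot: [0.762, 0.648, 0.0, 0.0]
ft_force: [0.3, -0.8, -0.5]
grip_width: 0.588
grasp_force: 0.0
```

```bash
python3 -c "
from h import *
o=get_obs();print(o['clock'],o['position'],o['ee_rot'],o['joint_pos'][6])
im=save('wrist','w13.png',crop=(200,90,440,330),scale=2.4)
c=cam('wrist',o);print((proj(c,[(.5642,.1363,.182),(.551,.0523,.204)])-[200,90])*2.4)
"
```

```text
52.15 [0.56423736 0.08700265 0.25520797] [7.61911201e-01 6.47681497e-01 1.16221621e-05 3.00724411e-05] -0.5348914346401968
[[256.92927178 130.35690125]
 [259.00048884 445.72315054]]
```

View pics/w13.png

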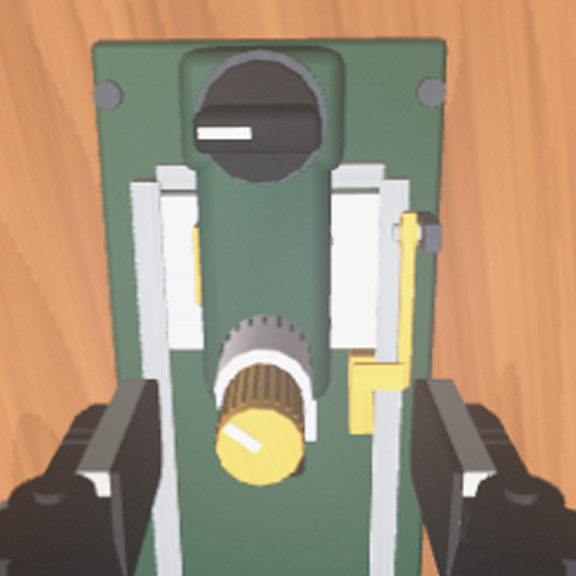

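The pack, catch and slide look right. The lock's bar at (258,132) lies along gauge x, so I need tool yaw about 171° to turn it clockwise within the joint range.

>>> step_arm(commands=[45,0,0.0822,0,0,0,0.058,45,0,0.0822,0,0,0,0.116,45,0,0.0822,0,0,0,0.174,45,0,0.0822,0,0,0,0.232,45,0,0.0822,0,0,0,0.29,45,0,0.0822,0,0,0,0.348,45,0,0.0822,0,0,0,0.406,45,0,0.0822,0,0,0,0.464,45,0,0.0822,0,0,0,0.502,45,0,0.0822,0,0,0,0.502])

```text
clock: 53.45
position: [0.5643, 0.1362, 0.2551]
ee_rot: [0.078, 0.997, 0.0, -0.0]
ft_force: [-0.4, -0.1, 0.3]
grip_width: 0.527
grasp_force: 0.0
```

>>> step_arm(commands=[40,0,0,-0.05,0,0,0,40,0,0,-0.1,0,0,0,40,0,0,-0.13,0,0,0,40,0,0,-0.15,0,0,0,40,0,0,-0.153,0,0,0,40,0,0,-0.153,0,0,0,5,0,0,-0.153,0,0,0,5,0,0,-0.153,0,0,0,5,0,0,-0.153,0,0,0,5,0,0,-0.153,0,0,0], squeeze=60)

```text
clock: 54.7
position: [0.5645, 0.1359, 0.1636]
ee_rot: [0.078, 0.997, -0.0, 0.0]
ft_force: [-0.5, -3.0, 2.2]
grip_width: 0.125
grasp_force: 63.6
```

```bash
python3 -c "
from h import *
o=get_obs();print(o['clock'],o['position'],o['ee_rot'],o['joint_pos'][6],o['torque'],o['ft_force'],o['grip_width'],o['grasp_force'])
"
```

```text
54.7 [0.56449291 0.13594101 0.16362988] [ 7.79047755e-02  9.96960769e-01 -1.48108212e-04  2.19548204e-04] 0.8204122953226142 [-0.55273649  0.06161677 -0.03198182] [-0.54824563 -3.00805039  2.2082378 ] 0.12499417360340363 63.62887144088745
```

>>> step_arm(commands=[5,0,0,-0.002,0,0,0,5,0,0,-0.004,0,0,0,5,0,0,-0.006,0,0,0,5,0,0,-0.008,0,0,0,5,0,0,-0.01,0,0,0,5,0,0,-0.0117,0,0,0,5,0,0,-0.0117,0,0,0,5,0,0,-0.0117,0,0,0,5,0,0,-0.0117,0,0,0,5,0,0,-0.0117,0,0,0])

```text
clock: 55.95
position: [0.5646, 0.1361, 0.158]
ee_rot: [0.078, 0.997, -0.0, 0.001]
ft_force: [-4.9, -7.4, 19.7]
grip_width: 0.12
grasp_force: 66.1
```

>>> step_arm(commands=[5,0,0,0,0,0,-0.045,5,0,0,0,0,0,-0.09,5,0,0,0,0,0,-0.135,5,0,0,0,0,0,-0.18,5,0,0,0,0,0,-0.225,5,0,0,0,0,0,-0.27,5,0,0,0,0,0,-0.315,5,0,0,0,0,0,-0.355,5,0,0,0,0,0,-0.385,5,0,0,0,0,0,-0.396])

```text
clock: 57.2
position: [0.5644, 0.1357, 0.158]
ee_rot: [0.645, 0.764, -0.0, 0.001]
ft_force: [-6.2, -8.3, 20.2]
grip_width: 0.127
grasp_force: 66.2
```

```bash
python3 -c "
from h import *
o=get_obs();print(o['clock'],o['position'],o['ee_rot'],o['joint_pos'][6],o['torque'],o['ft_force'],o['grip_width'],o['grasp_force'])
q=o['ee_rot'];print('a',np.degrees(2*np.arctan2(q[1],q[0])))
"
```

```text
57.2 [0.56444702 0.13570291 0.15801929] [ 6.44866321e-01  7.64294699e-01 -3.36957792e-04  9.62842005e-04] -0.3461116226425645 [-1.84233976  1.51031752  0.4505415 ] [-6.16118224 -8.27977011 20.16193481] 0.12720109713385297 66.24350309371948
a 99.68864284654093
```

>>> step_arm(commands=[5,0,0,0,0,0,0.004,5,0,0,0.004,0,0,0.004,5,0,0,0.008,0,0,0.004,5,0,0,0.011,0,0,0.004,5,0,0,0.011,0,0,0.004,40,0,0,0.011,0,0,0.004,40,0,0,0.011,0,0,0.004,40,0,0,0.011,0,0,0.004,40,0,0,0.06,0,0,0.004,40,0,0,0.15,0,0,0.004])

```text
clock: 58.45
position: [0.5632, 0.1361, 0.2456]
ee_rot: [0.639, 0.769, -0.001, -0.001]
ft_force: [1.4, 0.3, 1.0]
grip_width: 0.466
grasp_force: 0.0
```

>>> step_arm(commands=[40,0,-0.04,0.06,0,0,-0.1,40,0,-0.082,0.06,0,0,-0.105,40,0,-0.082,0.06,0,0,-0.105,40,0,-0.082,0.06,0,0,-0.105,40,0,-0.082,0.06,0,0,-0.105,40,0,-0.082,0.06,0,0,-0.105,40,0,-0.082,0.06,0,0,-0.105,40,0,-0.082,0.06,0,0,-0.105,40,0,-0.082,0.06,0,0,-0.105,40,0,-0.082,0.06,0,0,-0.105])

```text
clock: 59.7
position: [0.5643, 0.0871, 0.2824]
ee_rot: [0.757, 0.654, 0.0, 0.0]
ft_force: [-0.7, 0.1, -0.4]
grip_width: 0.466
grasp_force: 0.0
```

```bash
python3 -c "
from h import *
o=get_obs();print(o['clock'],o['position'],o['ee_rot'],o['ft_force'])
im=save('wrist','w14.png')[60:360,170:470]
s=save('scene','s14.png')[180:290,220:400]
cv2.imwrite('pics/m14.png',np.hstack([cv2.resize(im,(400,400)),cv2.resize(s,(400,400*110//180)) if 0 else cv2.copyMakeBorder(cv2.resize(s,(400,244),interpolation=cv2.INTER_CUBIC),0,156,0,0,cv2.BORDER_CONSTANT)])[:,:,::-1])
"
```

```text
59.7 [0.56428012 0.08708348 0.28240032] [7.56822568e-01 6.53620376e-01 5.76469851e-05 4.40246473e-05] [-0.66364315  0.07751689 -0.41420143]
```

View pics/m14.png

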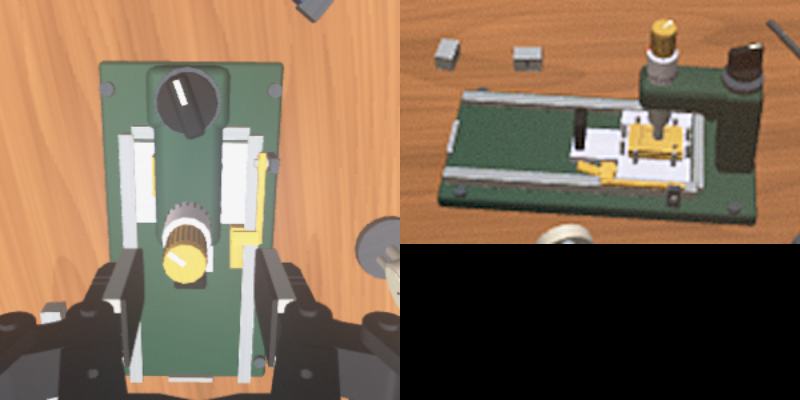

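The lock bar has turned about 70° clockwise, seen at (187,103). The spindle bears on the pack and the catch is down behind the slide. I'm handing in.

```bash
python3 -c "
from workcell import *
print(hand_in())"
```

```text
the job is handed in; nothing more can be done
None
```

I handed the job in at about 60 s: the setting block is in its case, three blanks are stacked in the nest, the slide is home with the catch dropped behind it, the cap was turned about 6.9 rad (roughly 2 rad of slip, worked out from the turn and the 0.06 N m torque rather than seen), and the lock knob was pressed, turned to its end stop and let up; no verdict came back.

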